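Kit up the ukulele glue-up caddy

ROBOT

A 6-joint arm with a two-finger parallel gripper is mounted at the origin on the work surface. World frame = base frame: x ahead of the robot, y to its left, z up, the work surface at z = 0. Lengths are in m, angles in rad, forces in N, time in s.
With the tool pointing down it reaches from about 0.3 to 0.75 m from the base axis. Payload 8.5 kg.
Tool frame: the origin (TCP) lies midway between the tips of the shut fingers; the grasp point (between the pads) lies 19 mm behind it (grip_depth is the distance from the TCP to the grasp point, in m); z points along the fingers, y is the line along which they close (so a half turn about z gives the same grasp; the last joint's range is limited). The gripper opens to 85 mm and grips with 20 to 120 N. Pads are 22 mm wide; open, the fingers measure 114 mm over their backs; the gripper's body (76 mm by 85 mm) begins 54 mm behind the grasp point. The pads swing forward as they close: fully open they stand 13 mm farther back than shut.
Start: joints at [-1.499, 0.381, 1.297, -0, 1.464, -0.215], TCP at [0.156, -0.528, 0.231] pointing down, gripper open.
Joint ranges: [-3.11, 3.11], [-0.89, 2.33], [0.22, 2.48], [-1.42, 4.56], [0.17, 2.85], [-2.88, 2.88]. Speed limits (rad/s): [2.39, 2.39, 3.14, 3.14, 3.14, 3.14].

INTERFACE

Orientations are given as a rotation vector (axis times angle).
In Python, from plant import * gives the robot as it stands. The module is installed in compiled form; this text tells all that it offers.
- The arm moves only by the tool send_rows, never from a script. Its argument "commands" is a list that holds one entry, the list of rows, each a list of 7 numbers: the finger opening in mm, from 0 to 85.4, then the shift along the tool's x, y, z normalised to -1 to 1, where 1 is 200 mm, then the turn, a rotation vector about the tool's x, y, z normalised to -1 to 1, where 1 is pi rad. In form: [[[gripper, tx, ty, tz, ax, ay, az], ...]]. A call has 1 to 10 rows; each row is the pose to reach, as a shift and turn from the pose commanded when the call began, along the tool's axes at that moment, turning the shorter way round; what a row does not reach only later rows make up. A row lasts 1/12 s, in which the tool goes at most 41.7 mm and 7.16 degrees, less where a joint would pass 70% of its speed; a pose out of reach is approached as far as the arm can. A call with a number of a shift or a turn outside -1 to 1 is refused whole. A call with a gripper value outside its range is refused whole. The fingers move at their own pace and stop on an object; "newtons" is the grip in N (left out, the last holds). Time passes only in rows, so rows that repeat a pose let the fingers close. It gives the time, the measured TCP pose, the force, the opening and the grip force at its end, in the units of the state.
- sense(): the state, without advancing time (a new reading comes with each control period).
- grab_frame(name): name is "side" or "top" or "wrist"; returns a dict with "pixels" (384x512x3 uint8, blue, green, red), "range_z" (384x512 float32, m along the optical axis (not along the pixel's ray), 0 where there is no reading), "fov_y" (degrees; the focal length in pixels is half the picture's height over the tangent of half this angle, whatever the lens; pixels are square), "cx", "cy" (the principal point, pixels), "cam_to_world" (4x4, takes a point from camera to world coordinates). Camera axes: x right, y down, z forward; pixel columns grow to the right and rows downward; lengths in m; the calibration is good to about 2 mm. A picture is of the moment at which its call begins.
- finish_job(): hands the job in; it is judged then, once.
The state is a dict: "clock": time; "joint_pos": joint angles; "qvel": joint speeds; "joint_torque": joint torques, N m; "eef_pos": TCP position; "ee_rot": TCP orientation; "wrist_force": force on the tool from outside, world axes, zero at the start; "moment": the same for the moment, N m; "grip_width": finger opening in m; "grip_force": force on a finger pad.
Only numpy, scipy, OpenCV 4.12 (cv2) and the standard library are available. Lean on these libraries where they do the work, as an engineer would, in place of code of your own. Each camera call takes 0.05 s, during which the arm holds its last target. There are 200 camera calls.

TASK

Set out the next ukulele glue-up in the flat caddy: drop the soundhole ring over the short post, lay the bridge flat and right way up, lengthwise in the long low trough, stand the footed heel block on its foot in the square-cornered bin, and stand the little spool clamp upright in the round metal cup. The solid disc and the plain bar are only uncut blanks: leave them where they lie.

Things in the scene. Friction and masses are not known exactly. Their poses are not given: they have to be found in the camera images.
- bridge: Finished ukulele bridge, dark wood, loose, lying flat: 88 long (x) x 22 wide (y); thin wings 6 high at both ends, raised middle 44 long, 22 wide and 12 high with a thin pale strip along the top. Origin: centre of underside, z up. About 30 g. Easily taken across its 22 width at the raised middle.
- ring: Soundhole ring, pale wood, loose, lying flat: outer diameter 66, hole diameter 50, 8 thick; it has an open hole, unlike the disc. Origin: centre of underside, z up. About 20 g. Can be taken across its outer diameter in any direction; one neighbour or another may lie about 100 mm away, centre to centre.
- heel: Heel block, pale wood, loose, L-shaped, standing on its foot: footprint 50 (x) x 36 (y). Upright part 28 (x) x 36 (y) x 52 high, its centre at x = -11 from the origin; flat foot 14 high on the +x side, x = +3 to +25. Origin: centre of the footprint at the underside, z up. About 60 g. Can be taken across its 36 width at the upright part.
- spool: Small spool clamp, loose, standing upright: two pale wooden discs of diameter 38 and 18 thick, one at the foot (0 to 18 high), one at the top (44 to 62 high), joined by a steel rod of diameter 8; total height 64 with its nut. Origin: centre of underside, z up. About 70 g.
- disc: Look-alike, to be left: solid uncut disc, pale wood, diameter 66, 8 thick, no hole. Loose, origin at centre of underside.
- bar: Look-alike, to be left: plain uncut bridge blank, dark wood bar 88 (x) x 22 (y) x 12 high over its whole length, no wings or strip. Loose, origin at centre of underside.
- trough: Place for the bridge: long low open trough of mid-brown wood in the caddy, fixed: inside 116 (x) x 56 (y), walls 3 thick; inner floor 4 above its origin, wall tops 10 above its origin. Origin: centre of underside, x along its length, z up. It stands on the 6 thick floor of the caddy.
- post: Place for the ring: round mid-brown wooden foot of diameter 80 and 6 thick, with an upright pale post of diameter 22 in its middle, post top 26 above its origin. Fixed in the caddy, a shallow square plywood tray (270 x 270, rim 14 high) holding the four places 126 apart, 2 x 2, in any order. The ring goes over the post and lies on the foot. Origin: centre of underside, z up.
- bin: Place for the heel block: open rectangular bin of mid-brown wood in the caddy, fixed: inside 78 (x) x 66 (y), walls 4 thick; inner floor 4 above its origin, wall tops 22 above its origin. The heel block may face either way. Origin: centre of underside, z up.
- cup: Place for the spool clamp: low round metal cup in the caddy, fixed: outer diameter 74, inner diameter 66; inner floor 4 above its origin, rim 28 above its origin. Origin: centre of underside, z up.
There are look-alikes about, which are no part of the job. Leave any purple or red look-alike of the spool alone.

How it is judged:
By the outcome, as a careful person would: the job done as asked, in the order asked, and still so for the second after the job is handed in, with the robot touching nothing.
It also fails if it takes over 120 s, if anything falls off the work surface, if the arm or the gripper's body presses on something with over 40 N, if the wrist force passes 120 N, or if a joint passes its speed limit or range.

## Working session

There is one attempt and no reset: what is moved stays moved. The work goes in short steps, Python scripts to look and compute and a tool call to move; the robot and the scene stay as the last step left them, time stands still between calls to the robot, and variables do not carry over. Pictures are saved under pics/ and viewed, at most 17 in all, crops included, and the job is handed in when it is done.

Besides the shell and the picture viewer there is one more tool, called after "Call:" as name([rows], argument=value, ...), one row to a line, values as JSON. send_rows: Moves the arm, as the interface text tells. Scaled input: -1 to 1 covers 200 mm each way for a shift and pi rad each way for a turn. Its arguments: {"type":"object","properties":{"commands":{"type":"array"},"newtons":{"type":"number"}},"required":["commands"]}

```bash
mkdir -p pics
cat > h.py <<'E'
import numpy as np, cv2
from plant import *
from scipy.spatial.transform import Rotation as R
def cloud(f):
    d=f["range_z"]; h,w=d.shape; fl=h/2/np.tan(np.radians(f["fov_y"])/2)
    u,v=np.meshgrid(np.arange(w),np.arange(h))
    P=np.stack([(u-f["cx"])/fl*d,(v-f["cy"])/fl*d,d],-1)
    T=np.array(f["cam_to_world"]); return P@T[:3,:3].T+T[:3,3]
E
python3 - <<'E'
from h import *
for n in("top","side"):
    f=grab_frame(n); np.savez(n+".npz",**f); cv2.imwrite(f"pics/{n}0.png",f["pixels"]); print(n,f["fov_y"],f["cx"],f["cy"],np.round(f["cam_to_world"],3).tolist())
print(sense())
E
```

```text
top 57.00781216025782 251.54076350150925 185.7255856786105 [[-0.009, -0.997, 0.076, 0.565], [-0.999, 0.006, -0.034, 0.047], [0.033, -0.076, -0.997, 0.854], [0.0, 0.0, 0.0, 1.0]]
side 57.89829435348738 260.3136325660019 191.67358927328863 [[-0.86, -0.282, 0.426, 0.296], [-0.511, 0.486, -0.709, 0.553], [-0.007, -0.827, -0.562, 0.447], [0.0, 0.0, 0.0, 1.0]]
{'clock': 0.1, 'joint_pos': array([-1.49928588e+00,  3.81160031e-01,  1.29811512e+00,  4.46674918e-05,
        1.46365207e+00, -2.15289988e-01]), 'qvel': array([-0.00023404, -0.00049091, -0.0034052 , -0.00097074,  0.0015016 ,
        0.00224554]), 'joint_torque': array([ 4.86051111e-03, -4.49220479e+01, -2.31654757e+01, -1.16674005e-04,
        3.67051092e-03,  7.62484518e-06]), 'eef_pos': array([ 0.15558255, -0.52727406,  0.23078023]), 'ee_rot': array([-3.10803347e+00, -4.48765416e-01, -2.20058454e-04]), 'wrist_force': array([-0.12394463,  1.04795867, -0.29017397]), 'moment': array([-0.03927744, -0.07017029,  0.01778196]), 'grip_force': 0.0, 'grip_width': 0.0850853514444463}
```

View pics/top0.png

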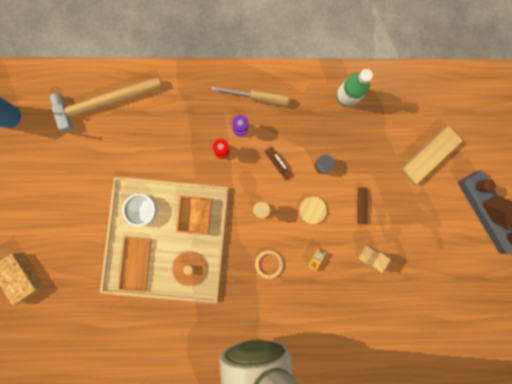

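View pics/side0.png

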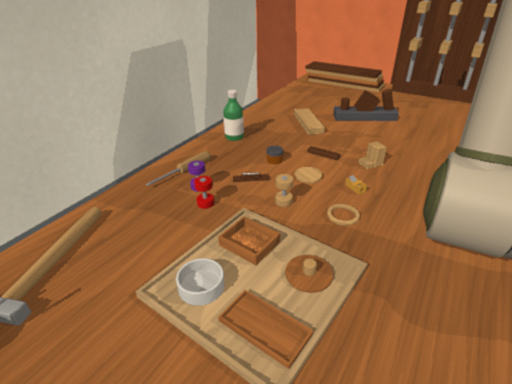

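Top view candidates (col,row):
- **Ring:** the open ring at (269,264), or the solid disc at (313,210). I choose (269,264).
- **Bridge:** the dark piece with a pale strip at (279,163), or the plain bar at (363,205). I choose (279,163).
- **Heel:** the L-shaped block at (375,259), or the yellow item at (317,259). I choose (375,259).
- **Spool:** the pale one at (262,210), or purple (240,126) and red (221,149). I choose (262,210).

The places are the post (189,268), trough (137,263), bin (196,215) and cup (139,209).

```bash
cat > m.py <<'E'
from h import *
f=dict(np.load("top.npz")); P=cloud(f); Z=P[...,2]
tab=P[100:300,230:400].reshape(-1,3); print("table z",np.median(tab[:,2]))
z0=np.median(tab[:,2])
def reg(name,c,r,hw,lo,hi):
    s=(slice(r-hw,r+hw+1),slice(c-hw,c+hw+1)); Q=P[s].reshape(-1,3); m=(Q[:,2]>lo)&(Q[:,2]<hi); Q=Q[m]
    b=cv2.minAreaRect((Q[:,:2]*1000).astype(np.float32))
    box=cv2.boxPoints(b); 
    print(name,len(Q),"mean",Q.mean(0).round(4),"rect c",np.round(b[0],1),"size",np.round(b[1],1),"ang",round(b[2],1),"zmax",Q[:,2].max().round(4),"circ",np.round(cv2.minEnclosingCircle((Q[:,:2]*1000).astype(np.float32)),1) if 0 else [np.round(x,1) for x in cv2.minEnclosingCircle((Q[:,:2]*1000).astype(np.float32))])
reg("ring",269,264,22,z0+.004,.03)
reg("disc",313,210,20,z0+.004,.03)
reg("bridge",279,163,22,z0+.003,.03)
reg("bridge top",279,163,22,z0+.009,.03)
reg("bar",363,205,24,z0+.004,.03)
reg("heel",375,259,22,z0+.006,.08)
reg("heel top",375,259,22,.042,.08)
reg("spool top",262,210,14,.05,.08)
reg("yellow",317,259,14,z0+.005,.08)
reg("post top",189,268,9,.026,.05)
reg("post foot",189,268,24,.009,.018)
reg("cup rim",139,209,22,.028,.05)
reg("bin rim",196,215,28,.022,.05)
reg("trough rim",137,263,34,.013,.05)
reg("caddy",165,240,78,.004,.05)
E
python3 m.py
python3 - <<'E'
from h import *
f=np.load("top.npz")["pixels"]
cv2.imwrite("pics/c1.png",cv2.resize(f[100:305,90:410],None,fx=2.5,fy=2.5,interpolation=cv2.INTER_CUBIC))
E
```

```text
table z -9.660445970771647e-05
ring 272 mean [ 0.4439 -0.0199  0.0074] rect c [435.8 -28.1] size [82.9 79.7] ang 7.6 zmax 0.0127 circ [array([437. , -36.5]), np.float64(52.0)]
disc 581 mean [ 0.5707 -0.1265  0.0077] rect c [ 569.9 -127.9] size [66.6 68.9] ang 9.0 zmax 0.0118 circ [array([ 569.9, -127.9]), np.float64(47.9)]
bridge 363 mean [ 0.6856 -0.0461  0.0084] rect c [682.3 -47.6] size [105.3 103.2] ang 89.5 zmax 0.0158 circ [array([686.2, -48.8]), np.float64(65.4)]
bridge top 161 mean [ 0.6855 -0.0458  0.012 ] rect c [691.  -41.9] size [57.7 22. ] ang 35.6 zmax 0.0158 circ [array([691.9, -43.9]), np.float64(29.3)]
bar 367 mean [ 0.5808 -0.2477  0.0111] rect c [ 588.7 -250.8] size [ 47.6 105.2] ang 69.4 zmax 0.0168 circ [array([ 587. , -255.2]), np.float64(52.6)]
heel 465 mean [ 0.4562 -0.2619  0.0339] rect c [ 456.7 -262.6] size [50.3 36.1] ang 55.5 zmax 0.0552 circ [array([ 456.3, -263.3]), np.float64(29.8)]
heel top 223 mean [ 0.4509 -0.2705  0.0509] rect c [ 450.6 -271.4] size [29.  35.6] ang 56.0 zmax 0.0552 circ [array([ 450. , -272.1]), np.float64(22.1)]
spool top 221 mean
[... 495 characters left out ...]
18] rect c [441.9 166.8] size [ 93.  108.5] ang 1.2 zmax 0.0179 circ [array([441.9, 166.8]), np.float64(71.5)]
cup rim 197 mean [0.5751 0.2816 0.0331] rect c [574.4 280.6] size [73.9 71.1] ang 89.9 zmax 0.037 circ [array([574.7, 280.5]), np.float64(37.1)]
bin rim 254 mean [0.5616 0.1558 0.0276] rect c [562.2 155.2] size [74.3 86. ] ang 84.3 zmax 0.0312 circ [array([561.9, 154.4]), np.float64(54.9)]
trough rim 492 mean [0.4359 0.3055 0.0152] rect c [449.5 282.7] size [163.9 145.9] ang 84.6 zmax 0.0198 circ [array([450.9, 282.1]), np.float64(108.4)]
caddy 12787 mean [0.5041 0.2264 0.0095] rect c [502.  224.1] size [355.4 361.7] ang 1.0 zmax 0.037 circ [array([519. , 228.2]), np.float64(237.7)]
```

View pics/c1.png

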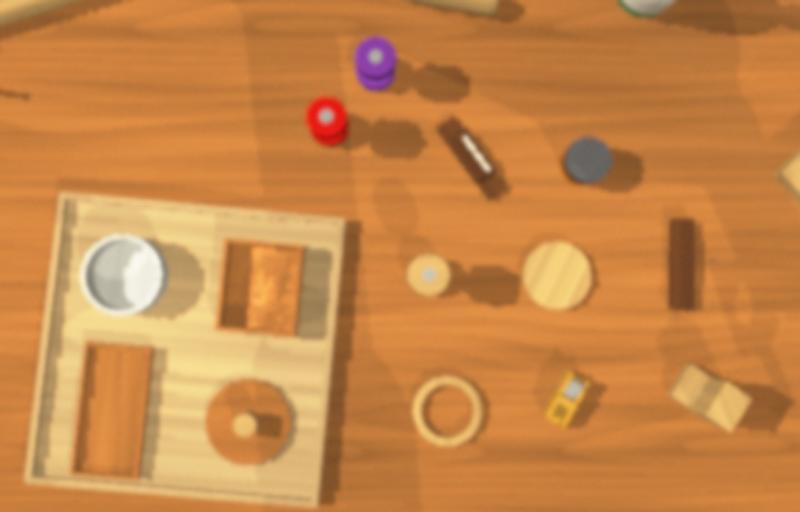

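The crop confirms the choices: open ring at (448,410), bridge with strip at (475,157), L-shaped heel at (710,397) and pale spool at (429,275). I'll refine the poses with connected components.

```bash
cat > m2.py <<'E'
from h import *
def comp(P,c,r,lo,hi,hw=30,med=3):
    Z=cv2.medianBlur(P[...,2].astype(np.float32),med)
    m=((Z>lo)&(Z<hi)).astype(np.uint8); w=np.zeros_like(m); w[max(r-hw,0):r+hw+1,max(c-hw,0):c+hw+1]=1; m*=w
    n,l,s,ce=cv2.connectedComponentsWithStats(m); k=1+np.argmax(s[1:,4]); M=l==k
    Q=P[M]; b=cv2.minAreaRect((Q[:,:2]*1000).astype(np.float32))
    d=Q[:,:2]-Q[:,:2].mean(0); w_,v=np.linalg.eigh(d.T@d); 
    return Q.mean(0).round(4), [np.round(x,1) for x in b], "pca",np.degrees(np.arctan2(v[1,1],v[0,1])).round(1), len(Q)
if __name__=="__main__":
    f=dict(np.load("top.npz")); P=cloud(f)
    for n,c,r,lo,hi in [("ring",269,264,.004,.03),("bridge",279,163,.003,.03),("bridgetop",279,163,.009,.03),("heel",375,259,.007,.08),("heeltop",375,259,.042,.08),("foot",189,268,.0092,.018),("troughrim",137,263,.013,.05),("trough",137,263,.0085,.05)]:
        print(n,*comp(P,c,r,lo,hi,hw=22 if n=="foot" else 32))
    s=sense(); T=R.from_rotvec(s["ee_rot"]).as_matrix(); print(T.round(3).tolist())
E
python3 m2.py
```

```text
ring [ 0.4446 -0.0192  0.0105] [array([482.1,  15. ]), array([166. ,  63.6]), np.float64(42.4)] pca -150.3 271
bridge [ 0.6846 -0.0455  0.0114] [array([646.6,   8.5]), array([ 87.6, 158.3]), np.float64(35.6)] pca -146.2 330
bridgetop [ 0.6843 -0.0454  0.0173] [array([637. ,   3.9]), array([ 42.7, 162.9]), np.float64(44.2)] pca 167.7 159
heel [ 0.4564 -0.2613  0.0358] [array([ 515.4, -123.8]), array([353.9,  43.5]), np.float64(66.9)] pca 66.5 460
heeltop [ 0.451  -0.2705  0.051 ] [array([ 450.6, -271.3]), array([28.5, 35.9]), np.float64(57.2)] pca 145.8 219
foot [0.4382 0.1664 0.0177] [array([493.8, 134.5]), array([ 78.8, 210.5]), np.float64(59.7)] pca 136.7 853
troughrim [0.3847 0.3372 0.0142] [array([384.3, 336.8]), array([44.1,  5.8]), np.float64(84.7)] pca 85.0 39
trough [0.4422 0.2932 0.0152] [array([458.1, 200.2]), array([154.6, 339.3]), np.float64(10.5)] pca 164.8 1664
[[0.959, 0.283, -0.0], [0.283, -0.959, 0.001], [0.0, -0.001, -1.0]]
```

```bash
cat > m3.py <<'E'
from h import *
from scipy.optimize import least_squares
f=dict(np.load("top.npz")); P=cloud(f); d=f["range_z"]
def pts(c,r,hw,lo,hi,wh=None):
    s=(slice(r-hw,r+hw+1),slice(c-wh if wh else c-hw,(c+wh if wh else c+hw)+1)); Q=P[s][d[s]>.1]; return Q[(Q[:,2]>lo)&(Q[:,2]<hi)]
def boxfit(Q,L,W,x0):   # huber-trimmed moments
    c=np.array(x0[:2]); a=x0[2]
    for _ in range(20):
        X=(Q[:,:2]-c)@np.array([[np.cos(a),-np.sin(a)],[np.sin(a),np.cos(a)]])
        k=(abs(X[:,0])<L/2+.006)&(abs(X[:,1])<W/2+.006); q=Q[k][:,:2]; c=q.mean(0); w,v=np.linalg.eigh(np.cov((q-c).T)); n=v[:,1]; n*=np.sign(n@[np.cos(a),np.sin(a)]); a=np.arctan2(n[1],n[0])
    return c.round(4),np.degrees(a).round(1),k.sum()
Q=pts(269,264,24,.004,.02)
r=least_squares(lambda p:np.hypot(Q[:,0]-p[0],Q[:,1]-p[1])-.029,[.4435,-.02],loss="soft_l1",f_scale=.003); print("ring",r.x.round(4))
print("bridge",boxfit(pts(279,163,24,.0035,.03),.088,.022,[.685,-.046,.6]))
print("bridgetop",boxfit(pts(279,163,24,.0092,.03),.044,.022,[.685,-.046,.6]))
print("heel",boxfit(pts(375,259,24,.007,.08),.05,.036,[.4567,-.2626,.97]))
# places: common grid fit from post, bin, cup
A=np.array([[.4375,.1672],[.562,.155],[.5747,.2805]]); G=np.array([[0,0],[.126,0],[.126,.126]])
r=least_squares(lambda p:((G@np.array([[np.cos(p[2]),np.sin(p[2])],[-np.sin(p[2]),np.cos(p[2])]])+p[:2])-A).ravel(),[.44,.17,0]); p=r.x
print("grid",p[:2].round(4),np.degrees(p[2]).round(2),"res",(r.fun*1000).round(1),"trough",(p[:2]+.126*np.array([-np.sin(p[2]),np.cos(p[2])])).round(4))
E
cat > go.py <<'E'
import sys
from h import *
# usage: go.py x y z yawdeg -> shift/turn of the TCP in tool axes, normalised; yaw = world direction of tool y, mod 180
def go(x,y,z,yaw):
    s=sense(); T=R.from_rotvec(s["ee_rot"])
    ty=np.radians(yaw); cand=[]
    for k in (0,np.pi):
        yy=np.array([np.cos(ty+k),np.sin(ty+k),0]); zz=np.array([0,0,-1.]); M=np.c_[np.cross(yy,zz),yy,zz]
        cand.append((T.inv()*R.from_matrix(M)).as_rotvec())
    print("pos",s["eef_pos"].round(4),"j6",s["joint_pos"][5].round(2),"shift",(T.inv().apply(np.array([x,y,z])-s["eef_pos"])/.2).round(3),"turns",[(c/np.pi).round(4).tolist() for c in cand])
go(*map(float,sys.argv[1:5]))
E
python3 m3.py; python3 go.py .4435 -.02 .10 -74
```

```text
ring [ 0.4441 -0.0197]
bridge (array([ 0.685, -0.046]), np.float64(36.0), np.int64(320))
bridgetop (array([ 0.6853, -0.0461]), np.float64(35.6), np.int64(159))
heel (array([ 0.4561, -0.262 ]), np.float64(49.5), np.int64(463))
grid [0.4371 0.1672] -5.57 res [-0.4  0.   0.5  0.  -0.  -0.1] trough [0.4493 0.2927]
pos [ 0.1556 -0.5273  0.2308] j6 -0.22 shift [ 2.098 -2.025  0.657] turns [[-0.0004, -0.0001, 0.0024], [0.0002, -0.0006, -0.9976]]
```

Call:
send_rows([
  [[85,1,-1,0,0,0,0],[85,1,-1,0,0,0,0],[85,1,-1,0,0,0,0],[85,1,-1,0,0,0,0],[85,1,-1,0,0,0,0],[85,1,-1,0,0,0,0],[85,1,-1,0,0,0,0],[85,1,-1,0,0,0,0]],
], newtons=30)

```text
clock: 0.77
eef_pos: [0.2922, -0.2744, 0.2314]
ee_rot: [-3.107, -0.456, -0.001]
wrist_force: [-1.0, 0.1, -0.2]
grip_width: 0.0848
grip_force: 0.0
```

Call:
send_rows([
  [[85,1,-1,0,0,0,0],[85,1,-1,0,0,0,0],[85,1,-1,0,0,0,0],[85,1,-1,0,0,0,0],[85,1,-1,0,0,0,0],[85,1,-1,0,0,0,0],[85,1,-1,0,0,0,0],[85,1,-1,0,0,0,0],[85,1,-1,0,0,0,0]],
])

```text
clock: 1.52
eef_pos: [0.4264, -0.0298, 0.231]
ee_rot: [-3.108, -0.454, 0.001]
wrist_force: [-0.1, -0.1, 0.3]
grip_width: 0.0853
grip_force: 0.0
```

```bash
python3 go.py .4441 -.0197 .10 -74
```

```text
pos [ 0.4264 -0.0298  0.231 ] j6 0.93 shift [ 0.1   -0.023  0.655] turns [[-0.0001, 0.0002, 0.0035], [-0.0004, -0.0001, -0.9965]]
```

Call:
send_rows([
  [[85,0.1,-0.02,0.4,0,0,0.003],[85,0.1,-0.02,0.4,0,0,0.003],[85,0.1,-0.02,0.4,0,0,0.003],[85,0.1,-0.02,0.4,0,0,0.003]],
])

```text
clock: 1.85
eef_pos: [0.4433, -0.0222, 0.1509]
ee_rot: [-3.11, -0.432, 0.006]
wrist_force: [0.0, -0.4, 1.3]
grip_width: 0.0847
grip_force: 0.0
```

```bash
cat > w.py <<'E'
import sys
from h import *
from scipy.optimize import least_squares
f=grab_frame("wrist"); np.savez("wrist.npz",**f); cv2.imwrite(f"pics/{sys.argv[1]}.png",f["pixels"])
P=cloud(f); P[f["range_z"]<.03]=np.nan
E
cat > wr.py <<'E'
from w import *
Q=P[np.isfinite(P[...,2])]; c=np.array([.4441,-.0197]); Q=Q[(Q[:,2]>.004)&(Q[:,2]<.02)&(np.hypot(*(Q[:,:2]-c).T)<.045)]
r=least_squares(lambda p:np.hypot(Q[:,0]-p[0],Q[:,1]-p[1])-.029,c,loss="soft_l1",f_scale=.003); print("ring",r.x.round(4),len(Q))
E
python3 wr.py w1; python3 go.py .4441 -.0197 -.005 -74
```

```text
ring [ 0.4416 -0.0186] 1611
pos [ 0.4441 -0.0224  0.1524] j6 0.98 shift [ 0.004 -0.013  0.787] turns [[0.0001, 0.0001, -0.001], [0.0001, -0.0001, 0.999]]
```

View pics/w1.png

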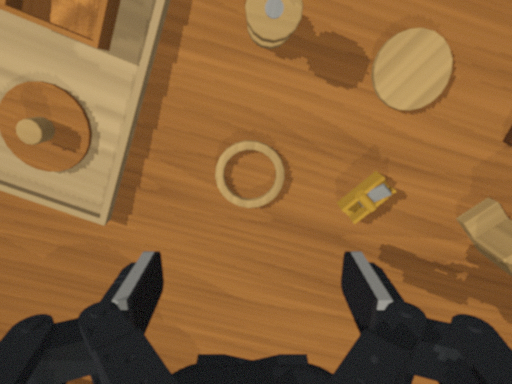

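The wrist view shows the ring at (250,175), well apart from the yellow item at (367,196) and the spool at (272,15). The fingers will pass clear of both.

Call:
send_rows([
  [[85,0,-0.018,0.2,0,0,0],[85,0,-0.018,0.4,0,0,0],[85,0,-0.018,0.55,0,0,0],[85,0,-0.018,0.68,0,0,0],[85,0,-0.018,0.74,0,0,0],[85,0,-0.018,0.785,0,0,0],[85,0,-0.018,0.785,0,0,0],[85,0,-0.018,0.785,0,0,0]],
])

```text
clock: 2.57
eef_pos: [0.4443, -0.0188, -0.0041]
ee_rot: [3.11, 0.433, 0.004]
wrist_force: [0.3, -0.3, 0.5]
grip_width: 0.0851
grip_force: 0.0
```

Call:
send_rows([
  [[50,0,0,0,0,0,0],[50,0,0,0,0,0,0],[50,0,0,0,0,0,0],[50,0,0,0,0,0,0],[50,0,0,0,0,0,0],[50,0,0,0,0,0,0]],
], newtons=25)

```text
clock: 3.07
eef_pos: [0.4441, -0.0182, -0.0039]
ee_rot: [3.11, 0.434, 0.005]
wrist_force: [-2.8, -1.3, 12.0]
grip_width: 0.0642
grip_force: 24.4
```

Call:
send_rows([
  [[50,0,0,-0.1,0,0,0],[50,0,0,-0.25,0,0,0],[50,0,0,-0.4,0,0,0],[50,0,0,-0.5,0,0,0],[50,0,0,-0.5,0,0,0],[50,0,0,-0.5,0,0,0]],
])

```text
clock: 3.57
eef_pos: [0.4436, -0.0179, 0.0956]
ee_rot: [3.11, 0.434, 0.005]
wrist_force: [-0.2, 0.3, -0.3]
grip_width: 0.064
grip_force: 27.8
```

```bash
python3 - <<'E'
from w import *
E
cat > wr2.py <<'E'
import sys
from w import *
s=sense(); z=s["eef_pos"][2]; Q=P[np.isfinite(P[...,2])]; c=s["eef_pos"][:2]
Q=Q[(Q[:,2]>z-.012)&(Q[:,2]<z+.03)&(np.hypot(*(Q[:,:2]-c).T)<.036)]
T=R.from_rotvec(s["ee_rot"]).as_matrix()
r=least_squares(lambda p:np.hypot(Q[:,0]-p[0],Q[:,1]-p[1])-.029,c,loss="soft_l1",f_scale=.003); print(s["eef_pos"].round(4),"ring",r.x.round(4),len(Q),np.percentile(Q[:,2],[5,50,95]).round(4),"off tool",((r.x-c)@T[:2,:2]).round(4))
E
python3 wr2.py w2; python3 go.py .4371 .1672 .1 -74
```

```text
[ 0.4427 -0.0176  0.0939] ring [ 0.4415 -0.0172] 7726 [0.1014 0.1062 0.1186] off tool [-0.001  -0.0008]
pos [ 0.4427 -0.0176  0.0939] j6 0.99 shift [ 0.226 -0.897 -0.03 ] turns [[-0.0001, 0.0002, -0.0006], [0.0003, 0.0002, 0.9994]]Traceback (most recent call last):
  File "<stdin>", line 1, in <module>
  File "w.py", line 4, in <module>
    f=grab_frame("wrist"); np.savez("wrist.npz",**f); cv2.imwrite(f"pics/{sys.argv[1]}.png",f["pixels"])
                                                                          ~~~~~~~~^^^
IndexError: list index out of range
```

View pics/w2.png

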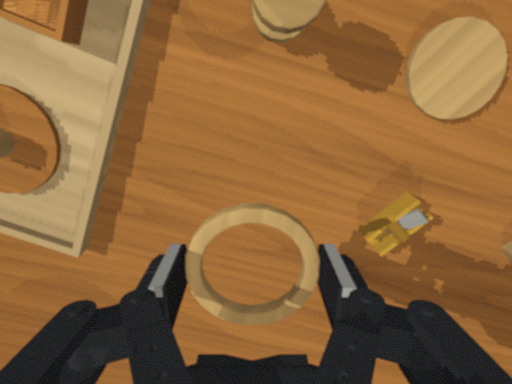

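The ring is held centred between the fingers, at (253,263). Next is the carry to the post.

Call:
send_rows([
  [[50,0.23,-0.9,-0.03,0,0,0],[50,0.23,-0.9,-0.03,0,0,0],[50,0.23,-0.9,-0.03,0,0,0],[50,0.23,-0.9,-0.03,0,0,0],[50,0.23,-0.9,-0.03,0,0,0],[50,0.23,-0.9,-0.03,0,0,0],[50,0.23,-0.9,-0.03,0,0,0],[50,0.23,-0.9,-0.03,0,0,0]],
])

```text
clock: 4.33
eef_pos: [0.4378, 0.1674, 0.0995]
ee_rot: [3.111, 0.434, -0.003]
wrist_force: [0.6, -0.8, -0.7]
grip_width: 0.064
grip_force: 27.8
```

```bash
python3 wr2.py w3; python3 go.py .4371 .1672 .0095 -74
```

```text
[0.438  0.1671 0.0997] ring [0.4364 0.1679] 7782 [0.1065 0.1112 0.124 ] off tool [-0.0013 -0.0012]
pos [0.438  0.1671 0.0997] j6 1.41 shift [-0.003 -0.002  0.451] turns [[-0.0, 0.0005, -0.0009], [0.0007, 0.0, 0.9991]]
```

View pics/w3.png

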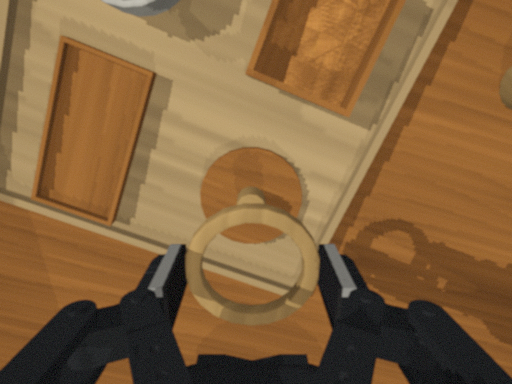

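The ring at (253,263) lines up across with the post top at (250,197). The row offset comes from the oblique camera. Descending.

Call:
send_rows([
  [[50,0,0,0.12,0,0,0],[50,0,0,0.25,0,0,0],[50,0,0,0.35,0,0,0],[50,0,0,0.41,0,0,0],[50,0,0,0.45,0,0,0],[50,0,0,0.45,0,0,0],[50,0,0,0.45,0,0,0]],
])

```text
clock: 4.97
eef_pos: [0.4384, 0.1674, 0.0105]
ee_rot: [3.112, 0.433, -0.0]
wrist_force: [0.0, 0.9, -0.2]
grip_width: 0.0641
grip_force: 28.2
```

Call:
send_rows([
  [[85,0,0,0,0,0,0],[85,0,0,0,0,0,0],[85,0,0,0,0,0,0],[85,0,0,0,0,0,0],[85,0,0,-0.15,0,0,0],[85,0,0,-0.35,0,0,0],[85,0,0,-0.5,0,0,0],[85,0,0,-0.6,0,0,0],[85,0,0,-0.6,0,0,0],[85,0,0,-0.6,0,0,0]],
])

```text
clock: 5.8
eef_pos: [0.4383, 0.1681, 0.1312]
ee_rot: [3.111, 0.435, 0.004]
wrist_force: [-0.2, -0.8, -0.8]
grip_width: 0.0851
grip_force: 0.0
```

```bash
python3 w.py w4; python3 go.py .685 -.046 .15 -54
```

```text
pos [0.4378 0.168  0.1301] j6 1.41 shift [ 0.896  1.368 -0.099] turns [[-0.0, 0.0, -0.1117], [0.0, 0.0, 0.8883]]
```

View pics/w4.png

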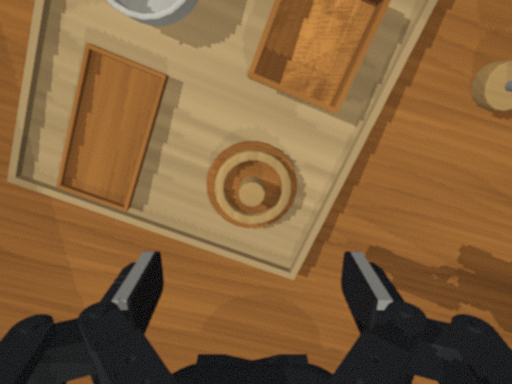

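The ring lies flat on the foot round the post, at (252,185). Next is the bridge.

Call:
send_rows([
  [[85,0.6,0.95,-0.2,0,0,-0.112],[85,0.6,0.95,-0.2,0,0,-0.112],[85,0.6,0.95,-0.2,0,0,-0.112],[85,0.6,0.95,-0.2,0,0,-0.112],[85,0.6,0.95,-0.2,0,0,-0.112],[85,0.6,0.95,-0.2,0,0,-0.112],[85,0.6,0.95,-0.2,0,0,-0.112],[85,0.6,0.95,-0.2,0,0,-0.112]],
])

```text
clock: 6.52
eef_pos: [0.6054, 0.0174, 0.1682]
ee_rot: [-2.987, -0.97, 0.005]
wrist_force: [-0.2, 1.0, 0.2]
grip_width: 0.0853
grip_force: 0.0
```

```bash
python3 go.py .685 -.046 .14 -54.2
```

```text
pos [0.6054 0.0174 0.1682] j6 0.78 shift [0.136 0.491 0.14 ] turns [[-0.0008, 0.0007, 0.0009], [-0.0011, -0.0012, -0.999]]
```

Call:
send_rows([
  [[85,0.136,0.49,0.14,0,0,0],[85,0.136,0.49,0.14,0,0,0],[85,0.136,0.49,0.14,0,0,0],[85,0.136,0.49,0.14,0,0,0],[85,0.136,0.49,0.14,0,0,0],[85,0.136,0.49,0.14,0,0,0]],
])

```text
clock: 7.02
eef_pos: [0.6842, -0.0437, 0.1419]
ee_rot: [-2.986, -0.974, 0.002]
wrist_force: [-0.6, -0.7, 1.1]
grip_width: 0.0851
grip_force: 0.0
```

```bash
cat > wb.py <<'E'
from w import *
Q=P[np.isfinite(P[...,2])]; c=np.array([.685,-.046]); Q=Q[(Q[:,2]>.0035)&(Q[:,2]<.02)&(np.hypot(*(Q[:,:2]-c).T)<.06)]
a=np.radians(36)
for _ in range(20):
    X=(Q[:,:2]-c)@np.array([[np.cos(a),-np.sin(a)],[np.sin(a),np.cos(a)]]); q=Q[(abs(X[:,0])<.05)&(abs(X[:,1])<.016)][:,:2]; c=q.mean(0); w,v=np.linalg.eigh(np.cov((q-c).T)); n=v[:,1]*np.sign(v[0,1]); a=np.arctan2(n[1],n[0])
print("bridge",c.round(4),np.degrees(a).round(1),len(q))
E
python3 wb.py w5; python3 go.py .685 -.046 -.002 -54.2
```

```text
bridge [ 0.6855 -0.0433] 35.5 2199
pos [ 0.6843 -0.0436  0.1425] j6 0.7 shift [-0.004  0.012  0.723] turns [[-0.0002, 0.0001, 0.0019], [-0.0002, -0.0003, -0.9981]]
```

View pics/w5.png

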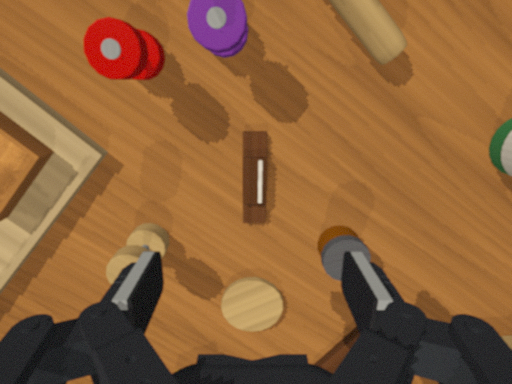

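The bridge with its pale strip is centred at (256,177) and upright along the image, square to the fingers. The jar at (345,250) stays clear with a narrower opening.

Call:
send_rows([
  [[50,0.002,0.007,0.15,0,0,0.002],[50,0.002,0.007,0.3,0,0,0.002],[50,0.002,0.007,0.45,0,0,0.002],[50,0.002,0.007,0.58,0,0,0.002],[50,0.002,0.007,0.66,0,0,0.002],[50,0.002,0.007,0.698,0,0,0.002],[50,0.002,0.007,0.698,0,0,0.002],[50,0.002,0.007,0.698,0,0,0.002]],
])

```text
clock: 7.73
eef_pos: [0.6866, -0.0455, 0.004]
ee_rot: [2.989, 0.964, 0.002]
wrist_force: [-0.8, 0.3, 0.4]
grip_width: 0.0499
grip_force: 0.0
```

Call:
send_rows([
  [[10,0,0,0,0,0,0],[10,0,0,0,0,0,0],[10,0,0,0,0,0,0],[10,0,0,0,0,0,0],[10,0,0,0,0,0,0],[10,0,0,0,0,0,0],[10,0,0,0,0,0,0]],
], newtons=30)

```text
clock: 8.32
eef_pos: [0.6871, -0.0461, 0.0044]
ee_rot: [2.989, 0.962, 0.004]
wrist_force: [-0.9, -0.4, 7.3]
grip_width: 0.0208
grip_force: 30.1
```

Call:
send_rows([
  [[10,0,0,-0.1,0,0,0],[10,0,0,-0.3,0,0,0],[10,0,0,-0.5,0,0,0],[10,0,0,-0.7,0,0,0],[10,0,0,-0.75,0,0,0],[10,0,0,-0.75,0,0,0]],
])

```text
clock: 8.82
eef_pos: [0.6877, -0.0463, 0.1575]
ee_rot: [2.986, 0.961, 0.011]
wrist_force: [-0.5, -0.7, 0.3]
grip_width: 0.0211
grip_force: 29.5
```

```bash
python3 go.py .4493 .2927 .15 -95.6
```

```text
pos [ 0.6877 -0.0463  0.1575] j6 0.71 shift [ 0.021 -2.072  0.024] turns [[0.0013, -0.0024, 0.2294], [0.003, 0.0016, -0.7706]]
```

Call:
send_rows([
  [[10,0,-1,0,0,0,0.229],[10,0,-1,0,0,0,0.229],[10,0,-1,0,0,0,0.229],[10,0,-1,0,0,0,0.229],[10,0,-1,0,0,0,0.229],[10,0,-1,0,0,0,0.229],[10,0,-1,0,0,0,0.229],[10,0,-1,0,0,0,0.229]],
])

```text
clock: 9.48
eef_pos: [0.5695, 0.1163, 0.152]
ee_rot: [3.138, -0.147, -0.002]
wrist_force: [0.8, -0.8, -0.3]
grip_width: 0.0209
grip_force: 29.5
```

```bash
python3 go.py .4493 .2927 .12 -95.6
```

```text
pos [0.5695 0.1163 0.152 ] j6 1.66 shift [-0.681 -0.822  0.16 ] turns [[0.0001, 0.0003, 0.0014], [-0.0005, 0.0001, -0.9986]]
```

Call:
send_rows([
  [[10,-0.68,-0.82,0.16,0,0,0.001],[10,-0.68,-0.82,0.16,0,0,0.001],[10,-0.68,-0.82,0.16,0,0,0.001],[10,-0.68,-0.82,0.16,0,0,0.001],[10,-0.68,-0.82,0.16,0,0,0.001],[10,-0.68,-0.82,0.16,0,0,0.001],[10,-0.68,-0.82,0.16,0,0,0.001],[10,-0.68,-0.82,0.16,0,0,0.001],[10,-0.68,-0.82,0.16,0,0,0.001]],
])

```text
clock: 10.23
eef_pos: [0.4515, 0.2915, 0.1206]
ee_rot: [3.137, -0.158, 0.001]
wrist_force: [-0.5, 0.4, 0.3]
grip_width: 0.0213
grip_force: 29.6
```

```bash
python3 w.py w6; python3 go.py .4493 .2927 .0155 -95.6
```

```text
pos [0.4515 0.2914 0.1207] j6 2.02 shift [-0.012 -0.005  0.526] turns [[0.0, -0.0002, -0.0011], [-0.0003, -0.0, 0.9989]]
```

View pics/w6.png

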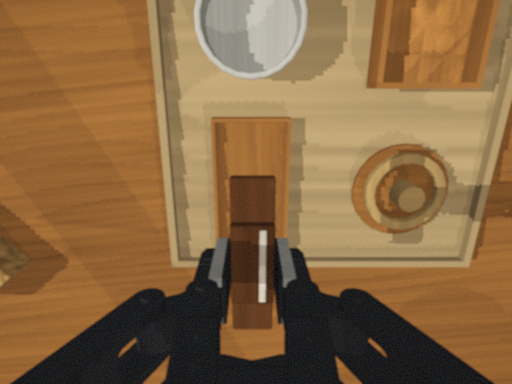

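The bridge is held level and lined up with the trough: its axis is at column 252 and the trough spans 213–290. Lowering.

Call:
send_rows([
  [[10,-0.01,-0.005,0.15,0,0,0],[10,-0.01,-0.005,0.3,0,0,0],[10,-0.01,-0.005,0.42,0,0,0],[10,-0.01,-0.005,0.49,0,0,0],[10,-0.01,-0.005,0.525,0,0,0],[10,-0.01,-0.005,0.525,0,0,0],[10,-0.01,-0.005,0.525,0,0,0]],
])

```text
clock: 10.87
eef_pos: [0.4491, 0.2935, 0.0162]
ee_rot: [-3.137, 0.158, -0.001]
wrist_force: [0.2, 0.5, -0.1]
grip_width: 0.0208
grip_force: 30.8
```

Call:
send_rows([
  [[34,0,0,0,0,0,0],[34,0,0,0,0,0,0],[34,0,0,0,0,0,0],[34,0,0,-0.15,0,0,0],[34,0,0,-0.35,0,0,0],[34,0,0,-0.5,0,0,0],[34,0,0,-0.6,0,0,0],[34,0,0,-0.6,0,0,0],[34,0,0,-0.6,0,0,0]],
])

```text
clock: 11.62
eef_pos: [0.4485, 0.2941, 0.1368]
ee_rot: [-3.137, 0.156, -0.004]
wrist_force: [0.1, -0.6, -0.5]
grip_width: 0.0341
grip_force: 0.0
```

```bash
python3 w.py w7; python3 go.py .4506 -.2713 .17 145.5
```

```text
pos [0.4479 0.2938 0.1356] j6 2.03 shift [ 0.294  2.81  -0.172] turns [[-0.0, 0.0, 0.66], [-0.0, -0.0, -0.34]]
```

View pics/w7.png

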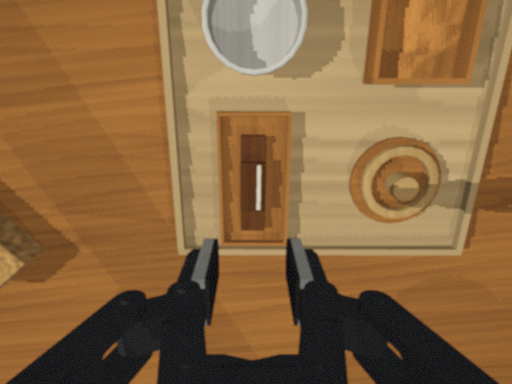

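The bridge sits strip-up, lengthwise in the trough, at (254,182). Next is the heel block.

Call:
send_rows([
  [[85,0.1,1,-0.25,0,0,-0.34],[85,0.1,1,-0.25,0,0,-0.34],[85,0.1,1,-0.25,0,0,-0.34],[85,0.1,1,-0.25,0,0,-0.34],[85,0.1,1,-0.25,0,0,-0.34],[85,0.1,1,-0.25,0,0,-0.34],[85,0.1,1,-0.25,0,0,-0.34],[85,0.1,1,-0.25,0,0,-0.34],[85,0.1,1,-0.25,0,0,-0.34],[85,0.1,1,-0.25,0,0,-0.34]],
])

```text
clock: 12.5
eef_pos: [0.4477, 0.0928, 0.1845]
ee_rot: [-2.776, -1.468, 0.004]
wrist_force: [-0.1, -0.2, 0.5]
grip_width: 0.0851
grip_force: 0.0
```

```bash
python3 go.py .4506 -.2713 .17 145.5
```

```text
pos [0.4477 0.0928 0.1845] j6 0.54 shift [-1.496  1.037  0.072] turns [[-0.0007, -0.0011, -0.9987], [-0.0007, 0.0004, 0.0013]]
```

Call:
send_rows([
  [[85,-0.75,0.52,0,0,0,0],[85,-0.75,0.52,0,0,0,0],[85,-0.75,0.52,0,0,0,0],[85,-0.75,0.52,0,0,0,0],[85,-0.75,0.52,0,0,0,0],[85,-0.75,0.52,0,0,0,0]],
])

```text
clock: 13.0
eef_pos: [0.4488, -0.0926, 0.1848]
ee_rot: [-2.785, -1.452, 0.002]
wrist_force: [0.1, 1.0, -0.6]
grip_width: 0.085
grip_force: 0.0
```

Call:
send_rows([
  [[85,-0.75,0.52,0.07,0,0,0],[85,-0.75,0.52,0.07,0,0,0],[85,-0.75,0.52,0.07,0,0,0],[85,-0.75,0.52,0.07,0,0,0],[85,-0.75,0.52,0.07,0,0,0],[85,-0.75,0.52,0.07,0,0,0],[85,-0.75,0.52,0.07,0,0,0]],
])

```text
clock: 13.58
eef_pos: [0.4496, -0.2712, 0.1709]
ee_rot: [-2.78, -1.459, 0.0]
wrist_force: [0.2, 1.1, 0.5]
grip_width: 0.0851
grip_force: 0.0
```

```bash
cat > wh.py <<'E'
from w import *
Q=P[np.isfinite(P[...,2])]; c=np.array([.4506,-.2713]); Q=Q[(Q[:,2]>.044)&(Q[:,2]<.062)&(np.hypot(*(Q[:,:2]-c).T)<.04)]
print("heel top",[np.round(x,1) for x in cv2.minAreaRect((Q[:,:2]*1000).astype(np.float32))],Q.mean(0).round(4),len(Q))
E
python3 wh.py w8; python3 go.py .4506 -.2713 .01 145.5
```

```text
heel top [array([ 447.3, -270.9]), array([28.1, 35.5]), np.float64(55.6)] [ 0.448  -0.2701  0.0518] 1323
pos [ 0.4497 -0.2704  0.1712] j6 -0.16 shift [-0.002  0.008  0.806] turns [[-0.0003, 0.0008, 0.9999], [-0.0005, -0.0002, -0.0001]]
```

View pics/w8.png

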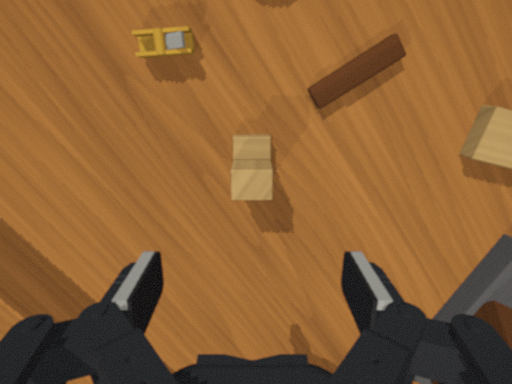

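The heel block's upright is at (252,182) with its foot at (252,148), square to the fingers and with clear space round it.

Call:
send_rows([
  [[85,-0.002,0.003,0.15,0,0,0],[85,-0.002,0.003,0.3,0,0,0],[85,-0.002,0.003,0.45,0,0,0],[85,-0.002,0.003,0.6,0,0,0],[85,-0.002,0.003,0.7,0,0,0],[85,-0.002,0.003,0.745,0,0,0],[85,-0.002,0.003,0.745,0,0,0],[85,-0.002,0.003,0.745,0,0,0]],
])

```text
clock: 14.3
eef_pos: [0.4505, -0.272, 0.0235]
ee_rot: [2.779, 1.464, 0.0]
wrist_force: [0.7, 0.3, 0.3]
grip_width: 0.0852
grip_force: 0.0
```

Call:
send_rows([
  [[25,0,0,0,0,0,0],[25,0,0,0,0,0,0],[25,0,0,0,0,0,0],[25,0,0,0,0,0,0],[25,0,0,0,0,0,0],[25,0,0,0,0,0,0],[25,0,0,0,0,0,0],[25,0,0,0,0,0,0]],
], newtons=40)

```text
clock: 14.97
eef_pos: [0.4502, -0.2731, 0.0235]
ee_rot: [2.779, 1.462, 0.001]
wrist_force: [-0.4, 0.6, 7.6]
grip_width: 0.0351
grip_force: 40.8
```

```bash
python3 -c "
from h import *
s=sense();print(s['eef_pos'],s['wrist_force'],s['grip_width'],s['grip_force'])"
```

```text
[ 0.45017064 -0.27305412  0.02350531] [-0.44778347  0.63894369  7.5789601 ] 0.03509875391179222 40.77713906764984
```

Call:
send_rows([
  [[25,0,0,-0.1,0,0,0],[25,0,0,-0.25,0,0,0],[25,0,0,-0.4,0,0,0],[25,0,0,-0.6,0,0,0],[25,0,0,-0.7,0,0,0],[25,0,0,-0.7,0,0,0]],
])

```text
clock: 15.47
eef_pos: [0.4513, -0.274, 0.1674]
ee_rot: [2.773, 1.459, 0.004]
wrist_force: [0.7, 0.0, -0.6]
grip_width: 0.035
grip_force: 40.2
```

```bash
python3 go.py .5516 .1561 .165 -95.6
```

```text
pos [ 0.4513 -0.274   0.1674] j6 -0.17 shift [ 2.056e+00 -8.050e-01  2.000e-03] turns [[0.0027, -0.0011, 0.3394], [0.0012, 0.0031, -0.6606]]
```

Call:
send_rows([
  [[25,1,-0.4,0,0,0,0.339],[25,1,-0.4,0,0,0,0.339],[25,1,-0.4,0,0,0,0.339],[25,1,-0.4,0,0,0,0.339],[25,1,-0.4,0,0,0,0.339],[25,1,-0.4,0,0,0,0.339],[25,1,-0.4,0,0,0,0.339],[25,1,-0.4,0,0,0,0.339],[25,1,-0.4,0,0,0,0.339],[25,1,-0.4,0,0,0,0.339]],
])

```text
clock: 16.3
eef_pos: [0.497, -0.0623, 0.1619]
ee_rot: [-3.137, 0.158, 0.002]
wrist_force: [0.3, -0.0, -0.6]
grip_width: 0.0353
grip_force: 40.2
```

```bash
python3 go.py .5516 .1561 .14 -95.6
```

```text
pos [ 0.497  -0.0623  0.1619] j6 1.31 shift [ 0.162 -1.114  0.11 ] turns [[-0.0001, 0.0005, -0.0009], [0.0007, 0.0002, 0.9991]]
```

Call:
send_rows([
  [[25,0.15,-1,0.05,0,0,0],[25,0.15,-1,0.05,0,0,0],[25,0.15,-1,0.05,0,0,0],[25,0.15,-1,0.05,0,0,0],[25,0.15,-1,0.05,0,0,0],[25,0.15,-1,0.05,0,0,0],[25,0.15,-1,0.05,0,0,0]],
])

```text
clock: 16.88
eef_pos: [0.5461, 0.1349, 0.1517]
ee_rot: [3.138, -0.142, -0.002]
wrist_force: [0.3, 0.1, -0.9]
grip_width: 0.0352
grip_force: 40.4
```

Call:
send_rows([
  [[25,0.012,-0.114,0.06,0,0,0],[25,0.012,-0.114,0.06,0,0,0],[25,0.012,-0.114,0.06,0,0,0],[25,0.012,-0.114,0.06,0,0,0]],
])

```text
clock: 17.22
eef_pos: [0.551, 0.1548, 0.1408]
ee_rot: [3.138, -0.151, -0.001]
wrist_force: [-0.4, 0.2, 0.3]
grip_width: 0.0355
grip_force: 40.5
```

```bash
python3 w.py w9; python3 go.py .5516 .1561 .0345 -95.6
```

```text
pos [0.5511 0.1547 0.141 ] j6 1.73 shift [ 0.002 -0.007  0.533] turns [[0.0001, -0.0001, 0.0003], [0.0001, 0.0001, -0.9997]]
```

View pics/w9.png

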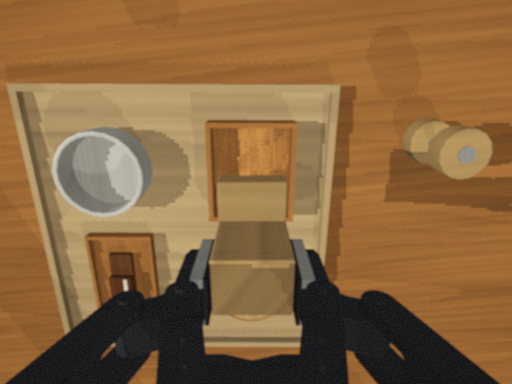

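The heel block at column 252 is centred on the bin, which spans columns 207–296, and square with it. Lowering.

Call:
send_rows([
  [[25,0.002,-0.005,0.15,0,0,0],[25,0.002,-0.005,0.3,0,0,0],[25,0.002,-0.005,0.42,0,0,0],[25,0.002,-0.005,0.5,0,0,0],[25,0.002,-0.005,0.533,0,0,0],[25,0.002,-0.005,0.533,0,0,0],[25,0.002,-0.005,0.533,0,0,0]],
])

```text
clock: 17.85
eef_pos: [0.552, 0.1562, 0.0349]
ee_rot: [-3.138, 0.152, -0.002]
wrist_force: [-0.1, 0.2, -0.6]
grip_width: 0.0354
grip_force: 41.0
```

Call:
send_rows([
  [[50,0,0,0,0,0,0],[60,0,0,0,0,0,0],[60,0,0,0,0,0,0],[60,0,0,0,0,0,0],[60,0,0,-0.15,0,0,0],[60,0,0,-0.35,0,0,0],[60,0,0,-0.5,0,0,0],[60,0,0,-0.6,0,0,0],[60,0,0,-0.6,0,0,0],[60,0,0,-0.6,0,0,0]],
])

```text
clock: 18.68
eef_pos: [0.5517, 0.157, 0.155]
ee_rot: [-3.138, 0.151, -0.003]
wrist_force: [0.4, 0.0, -1.0]
grip_width: 0.0597
grip_force: 0.0
```

```bash
python3 w.py w10; python3 go.py .572 -.0005 .14 -95.6
```

```text
pos [0.5512 0.1569 0.1537] j6 1.74 shift [0.179 0.773 0.069] turns [[0.0, 0.0002, 0.0004], [-0.0002, 0.0, -0.9996]]
```

View pics/w10.png

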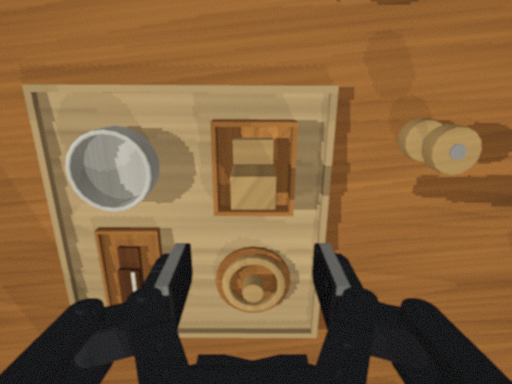

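The heel block stands on its foot in the bin, at (253,172). Next is the spool.

Call:
send_rows([
  [[70,0.18,0.77,0.05,0,0,0],[70,0.18,0.77,0.05,0,0,0],[70,0.18,0.77,0.05,0,0,0],[70,0.18,0.77,0.05,0,0,0],[70,0.18,0.77,0.05,0,0,0],[70,0.18,0.77,0.05,0,0,0],[70,0.18,0.77,0.05,0,0,0]],
])

```text
clock: 19.32
eef_pos: [0.572, 0.0006, 0.143]
ee_rot: [-3.137, 0.152, 0.004]
wrist_force: [0.0, -0.5, -0.4]
grip_width: 0.0703
grip_force: 0.0
```

```bash
cat > ws.py <<'E'
from w import *
Q=P[np.isfinite(P[...,2])]; c=np.array([.572,0]); Q=Q[(Q[:,2]>.055)&(Q[:,2]<.07)&(np.hypot(*(Q[:,:2]-c).T)<.03)]
print("spool top",Q.mean(0).round(4),np.ptp(Q,axis=0).round(4),len(Q))
E
python3 ws.py w11; python3 go.py .572 -.0005 .036 -95.6
```

```text
spool top [5.713e-01 3.000e-04 6.210e-02] [0.0378 0.0373 0.0107] 1866
pos [0.5721 0.0011 0.1433] j6 1.46 shift [0.001 0.008 0.537] turns [[-0.0001, 0.0006, 0.0007], [-0.0009, -0.0002, -0.9993]]
```

Call:
send_rows([
  [[70,-0.001,0.004,0.15,0,0,0],[70,-0.001,0.004,0.3,0,0,0],[70,-0.001,0.004,0.42,0,0,0],[70,-0.001,0.004,0.5,0,0,0],[70,-0.001,0.004,0.537,0,0,0],[70,-0.001,0.004,0.537,0,0,0],[70,-0.001,0.004,0.537,0,0,0]],
])

```text
clock: 19.95
eef_pos: [0.5725, 0.0001, 0.0372]
ee_rot: [3.138, -0.15, 0.001]
wrist_force: [-0.5, 0.2, 0.1]
grip_width: 0.0696
grip_force: 0.0
```

Call:
send_rows([
  [[28,0,0,0,0,0,0],[28,0,0,0,0,0,0],[28,0,0,0,0,0,0],[28,0,0,0,0,0,0],[28,0,0,0,0,0,0],[28,0,0,0,0,0,0],[28,0,0,0,0,0,0]],
])

```text
clock: 20.53
eef_pos: [0.5728, -0.0007, 0.0379]
ee_rot: [3.138, -0.152, 0.003]
wrist_force: [-0.5, 0.5, 6.0]
grip_width: 0.0367
grip_force: 39.6
```

Call:
send_rows([
  [[28,0,0,-0.1,0,0,0],[28,0,0,-0.25,0,0,0],[28,0,0,-0.4,0,0,0],[28,0,0,-0.5,0,0,0],[28,0,0,-0.5,0,0,0],[28,0,0,-0.5,0,0,0]],
])

```text
clock: 21.03
eef_pos: [0.5724, -0.0006, 0.1373]
ee_rot: [3.138, -0.152, 0.003]
wrist_force: [-0.9, -0.8, -1.9]
grip_width: 0.0366
grip_force: 40.6
```

```bash
python3 go.py .5747 .2806 .14 -95.6
```

```text
pos [ 0.5724 -0.0006  0.1373] j6 1.46 shift [-0.124 -1.401 -0.014] turns [[0.0001, -0.0006, 0.0004], [0.0009, 0.0001, -0.9996]]
```

Call:
send_rows([
  [[28,-0.06,-0.7,-0.05,0,0,0],[28,-0.06,-0.7,-0.05,0,0,0],[28,-0.06,-0.7,-0.05,0,0,0],[28,-0.06,-0.7,-0.05,0,0,0],[28,-0.06,-0.7,-0.05,0,0,0]],
])

```text
clock: 21.45
eef_pos: [0.5727, 0.1435, 0.1451]
ee_rot: [-3.138, 0.145, 0.004]
wrist_force: [0.1, -0.1, -0.8]
grip_width: 0.0365
grip_force: 40.7
```

Call:
send_rows([
  [[28,-0.064,-0.7,0,0,0,0],[28,-0.064,-0.7,0,0,0,0],[28,-0.064,-0.7,0,0,0,0],[28,-0.064,-0.7,0,0,0,0],[28,-0.064,-0.7,0,0,0,0],[28,-0.064,-0.7,0,0,0,0]],
])

```text
clock: 21.95
eef_pos: [0.5742, 0.2799, 0.1452]
ee_rot: [3.137, -0.15, -0.003]
wrist_force: [0.0, 0.5, -0.6]
grip_width: 0.0367
grip_force: 40.8
```

```bash
python3 w.py w12; python3 go.py .5747 .2806 .049 -95.6
```

```text
pos [0.5745 0.2791 0.1456] j6 1.94 shift [ 0.001 -0.008  0.483] turns [[0.0004, 0.0006, 0.0002], [-0.0009, 0.0006, -0.9998]]
```

View pics/w12.png

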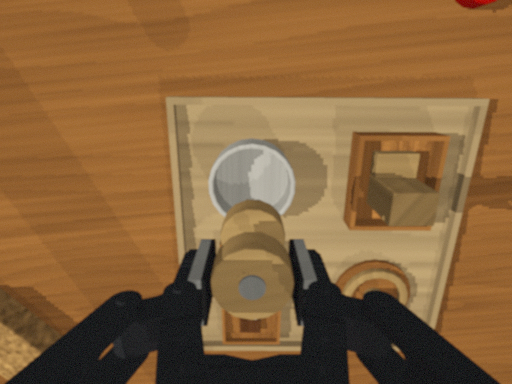

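The spool is upright at (252,285), over the cup at (252,180). Lowering and releasing.

Call:
send_rows([
  [[28,0,-0.005,0.15,0,0,0],[28,0,-0.005,0.3,0,0,0],[28,0,-0.005,0.4,0,0,0],[28,0,-0.005,0.46,0,0,0],[28,0,-0.005,0.483,0,0,0],[28,0,-0.005,0.483,0,0,0],[28,0,-0.005,0.483,0,0,0]],
])

```text
clock: 22.58
eef_pos: [0.5752, 0.2803, 0.0506]
ee_rot: [-3.138, 0.154, -0.001]
wrist_force: [0.3, -0.6, -0.6]
grip_width: 0.0369
grip_force: 40.8
```

Call:
send_rows([
  [[50,0,0,0,0,0,0],[60,0,0,0,0,0,0],[60,0,0,0,0,0,0],[60,0,0,0,0,0,0],[60,0,0,-0.15,0,0,0],[60,0,0,-0.35,0,0,0],[60,0,0,-0.55,0,0,0],[60,0,0,-0.7,0,0,0],[60,0,0,-0.7,0,0,0],[60,0,0,-0.7,0,0,0]],
])

```text
clock: 23.42
eef_pos: [0.575, 0.2817, 0.192]
ee_rot: [-3.137, 0.151, -0.006]
wrist_force: [-0.5, 0.2, 0.0]
grip_width: 0.0601
grip_force: 0.0
```

Run:
```python
from h import *
f=grab_frame("side"); cv2.imwrite("pics/s9.png",cv2.resize(f["pixels"][140:384,100:400],None,fx=2.3,fy=2.3,interpolation=cv2.INTER_CUBIC))
```

```text
(no output)
```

View pics/s9.png

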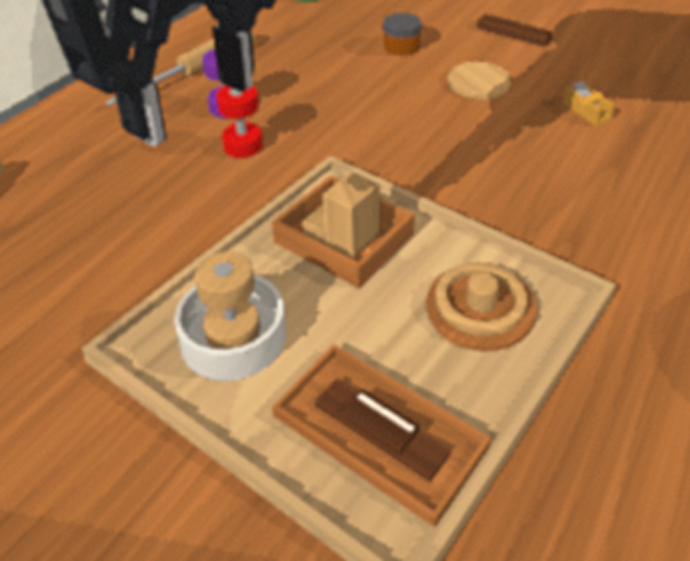

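All four parts are in place: the spool upright in the cup (230,310), heel in the bin (345,220), ring over the post (482,305) and bridge strip-up in the trough (385,425). The disc and bar have not moved, and the gripper is clear.

```bash
python3 -c "
from plant import *
print(finish_job())"
```

```text
the job is handed in; nothing more can be done
None
```

The job is handed in at about 23 s: ring over the post, bridge strip-up in the trough, heel block on its foot in the bin and spool upright in the cup, placed in that order, with the look-alikes left where they lay.

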